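# Pack the spoon and turn the snack tray over the lunchbox

### The arm

A 7-joint arm with a two-finger parallel gripper is mounted at the origin on the work surface. World frame = base frame: x ahead of the robot, y to its left, z up, the work surface at z = 0. Lengths are in mm, angles in rad, forces in N, time in s.
With the tool pointing down it reaches from about 400 to 850 mm from the base axis. Payload 4.5 kg.
Tool frame: the origin (TCP) lies midway between the tips of the shut fingers; the grasp point (between the pads) lies env.pinch_z behind it (env.pinch_z is the distance from the TCP to the grasp point, in mm); z points along the fingers, y is the line along which they close (so a half turn about z gives the same grasp; the last joint's range is limited). The gripper opens to 88 mm and grips with 3 to 60 N. Pads are 18 mm wide; open, the fingers measure 123 mm over their backs; the gripper's body (75 mm by 187 mm) begins 45 mm behind the grasp point.
Start: joints at [1.355, 0.689, -0.195, 1.565, 0.157, 0.902, -0.215], TCP at [154.535, -605.618, 238.743] pointing down, gripper open.
Joint ranges: [-3.01, 3.01], [-0.46, 2.08], [-1.47, 1.51], [0.13, 2.56], [-1, 4.14], [0.04, 2.09], [-2.66, 2.66]. Speed limits (rad/s): [2.57, 2.57, 3.14, 3.14, 3.14, 3.14, 3.14].

### API

Orientations are given as a rotation vector (axis times angle).
In Python, from bench import status, grab_frame, ticket, env gives the robot as it stands.
- The arm moves only by the shell command python3 -m crank 'ROWS' [FORCE]. ROWS is JSON, a list of rows, each a list of 3 entries, a list of its own where there are three numbers: the closure in counts, from 0 (fully open) to 255 (shut), then the shift along the tool's x, y, z in m, then the turn, a rotation vector about the tool's x, y, z in rad. In form: [[hand, [tx, ty, tz], [rx, ry, rz]], ...]. A call has exactly 10 rows; each row shifts and turns the commanded pose from where the row before left it, along the tool's axes as they then stand; what a row does not reach is not made up. A row lasts 1/12 s, in which the tool goes at most 41.7 mm and 7.16 degrees, less where a joint would pass 70% of its speed; a pose out of reach is approached as far as the arm can. A call with a gripper value outside its range is refused whole. The fingers move at their own pace and stop on an object; FORCE is the grip in N (left out, the last holds). Time passes only in rows, so rows that do not move let the fingers close, or fill a call up. It gives the time, the measured TCP pose, the force, the opening and the grip force at its end, in the units of the state.
- status.get_obs(): the state, without advancing time (a new reading comes with each control period).
- grab_frame(name): name is "scene" or "top"; returns a dict with "img" (480x640x3 uint8, red, green, blue), "camera_matrix" (3x3 intrinsics, pixels), "rvec" (rotation vector, rad) and "tvec" (3), from world to camera coordinates, as OpenCV has them. Camera axes: x right, y down, z forward; pixel columns grow to the right and rows downward; lengths in mm; the calibration is good to about 2 mm. A picture is of the moment at which its call begins. There is no depth.
- ticket.sign_off(): hands the job in; it is judged then, once.
The state is a dict: "time_s": time; "qpos": joint angles; "dq": joint speeds; "joint_torque": joint torques, N m; "position": TCP position; "tcp_rot": TCP orientation; "wrist_force": force on the tool from outside, world axes, zero at the start; "moment": the same for the moment, N m; "finger_gap": finger opening in mm; "grip_force": force on a finger pad.
Only numpy, scipy, OpenCV 4.12 (cv2) and the standard library are available. Lean on these libraries where they do the work, as an engineer would, in place of code of your own. Each camera call takes 0.05 s, during which the arm holds its last target. There are 200 camera calls.

### The job

Lay the small steel spoon flat in its spoon-shaped compartment of the mint divider tray, bowl end in the wide pocket and handle end in the narrow slot, and let go of it. Then lift the tray by its upright handle, turn it about a quarter turn so that its long side runs along the long side of the open navy lunchbox, and finish still holding it level and clear above the lunchbox, centred over the opening, without setting it down. Keep the tray level all the time with the steel tea ball resting in the middle of its dish, and leave the other things on the bench where they are.

Things in the scene. Friction and masses are not known exactly. Their poses are not given: they have to be found in the camera images.
- spoon_grip (a point): Small steel spoon, 120 mm long, 35 g, lying flat on a fixed 3 mm cork mat. Point: on the handle's centre line near the balance point, 4 mm above the spoon's underside, where to grip it. x runs along the spoon to the bowl, z up. Handle 9 mm wide (12 mm over its last 18 mm), 6 mm thick, top 6.5 mm above the underside, ending 56 mm from the point along -x. The bowl is at its +x end.
- spoon_bowl (a point): Centre of the spoon's bowl, 47 mm from spoon_grip along its +x. The bowl is round, 32 mm across and 10 mm high.
- tray_handle (a point): Mint stiff silicone tray, loose on the bench, 260 g, 220 mm along x, 144 mm along y, floor 3 mm, walls 14 mm high. Point: 46 mm above its underside, in its only handle, an upright block amid the tray, 24 mm along x, 16 mm thick along y, top at 58 mm. Pinch it across y. Dish with ball at the +x end, spoon compartment across the -x end. It balances at the handle once the spoon is in.
- tray_slot (a point): Middle of the spoon compartment's floor, 3 mm above the tray's underside, 83 mm from the handle along the tray's -x; tray's axes. The spoon lies along y: bowl pocket 44 mm wide at y 26 to 68 mm, handle slot 22 mm wide at y -36 to -68 mm. No walls between these, nor in the end wall, so fingers can straddle the spoon. spoon_grip belongs over this point or up to 5 mm to -y.
- tray_dish (a point): Where the ball's centre rests: 58 mm from the handle along the tray's +x, 21 mm above its underside; tray's axes. The dish is a shallow round cone, 80 mm across, rising outwards by 8 degrees, so the ball stays in the middle only while the tray tilts less than that and moves gently.
- ball_center (a point): Centre of a loose steel tea ball, 36 mm in diameter, 40 g, which lies in the tray's dish and rolls freely.
- lunchbox_rim (a point): Open navy lunchbox, fixed, 240 mm along its y by 164 mm along its x, 60 mm high, walls 4 mm. Point: centre of the opening at rim height, 60 mm above the bench. Its lid is laid back on the +x side, lower than 65 mm, reaching 265 mm from the centre; its small latch hangs open at the front (-x).
- jar: Bystander: glass jar with bamboo lid, 72 mm in diameter, 88 mm high, on the cork mat beyond the spoon. Origin at the centre of its underside.
- apple: Bystander: green apple, 72 mm across, 70 mm high, on the cork mat beyond the spoon. Origin at the centre of its underside.
- drink_bottle: Bystander: aluminium drink bottle, 68 mm in diameter, 205 mm high, at the right side of the bench. Origin at the centre of its underside.
- mug: Bystander: white mug, 80 mm across, 90 mm high, at the right side of the bench, nearer the robot than the bottle. Origin at the centre of its underside.
- ramekin: Bystander: small bowl, 60 mm across, 40 mm high, between the robot and the tray. Origin at the centre of its underside.
- spreader: Bystander: butter spreader, 170 mm long, lying flat at the left side of the bench. Origin under its middle.
Mind the look-alikes: they are no part of the job. What is shaped like the part that bears spoon_grip but red is not meant. Several things look just like the part that bears ball_center: the one meant starts farthest from the robot's base.

How it is judged (in metres and radians):
On the way, in this order (a step that is already met when the one before it is completed fails the run):
1. the spoon lies flat in its compartment, let go, the tray still on the bench (x of spoon_grip in the frame of tray_slot between -0.012 and 0.012 m and y of spoon_grip in the frame of tray_slot between -0.018 and 0.014 m and z of spoon_grip in the frame of tray_slot below 0.009 m and angle between the x axis of spoon_grip and the y axis of tray_slot, either way round below 0.17 rad and angle between the z axis of spoon_grip and the z axis of tray_slot, either way round below 0.1 rad and y of spoon_bowl in the frame of tray_slot above 0.02 m and contact force between spoon and the fingers below 0.05 N and height (world z) of tray_handle below 0.052 m), for 0.3 s.
2. the tray is held clear of the bench with the spoon in it and the ball in the middle (x of spoon_grip in the frame of tray_slot between -0.012 and 0.012 m and y of spoon_grip in the frame of tray_slot between -0.018 and 0.014 m and z of spoon_grip in the frame of tray_slot below 0.009 m and angle between the x axis of spoon_grip and the y axis of tray_slot, either way round below 0.17 rad and angle between the z axis of spoon_grip and the z axis of tray_slot, either way round below 0.1 rad and y of spoon_bowl in the frame of tray_slot above 0.02 m and height (world z) of tray_handle above 0.076 m and distance between ball_center and tray_dish below 0.012 m and contact force between tray and the fingers above 0.5 N), for 0.2 s.
At the end, for the whole second after the job is handed in: Tray held still in the gripper, level to 5 deg, 6 mm or more above the lunchbox rim, centred to 30 mm, long sides parallel to 8.5 deg (either way round); spoon flat in its compartment (12 mm across, -18 to +14 along), bowl in the pocket; ball within 10 mm of the dish centre (x of spoon_grip in the frame of tray_slot between -0.012 and 0.012 m and y of spoon_grip in the frame of tray_slot between -0.018 and 0.014 m and z of spoon_grip in the frame of tray_slot below 0.009 m and angle between the x axis of spoon_grip and the y axis of tray_slot, either way round below 0.17 rad and angle between the z axis of spoon_grip and the z axis of tray_slot, either way round below 0.1 rad and y of spoon_bowl in the frame of tray_slot above 0.02 m and distance between ball_center and tray_dish below 0.01 m and angle between tray_handle's own z axis and vertical below 0.087 rad and angle between the x axis of tray_handle and the y axis of lunchbox_rim, either way round below 0.15 rad and x of tray_handle in the frame of lunchbox_rim between -0.03 and 0.03 m and y of tray_handle in the frame of lunchbox_rim between -0.03 and 0.03 m and z of tray_handle in the frame of lunchbox_rim above 0.052 m and contact force between tray and the fingers above 0.5 N and contact force between tray and lunchbox below 0.1 N and linear speed of tray below 0.03 m/s); the arm keeps its last pose, push and grip.
It fails at once if the ball strays more than 20 mm from the middle of the dish (distance between ball_center and tray_dish above 0.02 m).
It fails at once if the tray is tipped by more than 11 degrees (angle between tray_handle's own z axis and vertical above 0.2 rad).
It fails at once if a bystander is moved by more than 30 mm (distance of any of jar, apple, drink_bottle, mug, ramekin, spreader from where it was at the start of the episode above 0.03 m).
It also fails if it takes over 72 s, if anything falls off the work surface, if the arm or the gripper's body presses on something with over 40 N, if the wrist force passes 120 N, or if a joint passes its speed limit or range.

## Working session

There is one attempt and no reset: what is moved stays moved. The work goes in short steps, Python scripts to look and compute and a shell command to move; the robot and the scene stay as the last step left them, time stands still between calls to the robot, and variables do not carry over. Pictures are saved under pics/ and viewed, at most 10 in all, crops included, and the job is handed in when it is done.

```bash
ls; mkdir -p pics; python3 - <<'E'
from bench import status, grab_frame, env
import cv2
print(status.get_obs(), env.pinch_z)
for n in ("scene","top"):
    f=grab_frame(n); cv2.imwrite(f"pics/{n}0.png",f["img"][:,:,::-1]); print(n,f["camera_matrix"],f["rvec"],f["tvec"])
E
```

```text
pics
{'time_s': 0.0, 'qpos': array([ 1.35479513,  0.69000239, -0.19448771,  1.5663159 ,  0.15731346,
        0.90251144, -0.21512111]), 'dq': array([ 0.00028163, -0.00067696, -0.00133309, -0.0006109 ,  0.00040797,
       -0.00192317,  0.0006594 ]), 'joint_torque': array([-9.37712430e-04, -5.27576351e+01, -1.26696713e+00, -1.53434247e+01,
       -5.25945181e-02,  6.47755223e-03,  1.92889815e-04]), 'position': array([ 154.286972  , -605.01264987,  237.90538271]), 'tcp_rot': array([-3.11531982e+00, -3.91217179e-01,  6.08561926e-04]), 'wrist_force': array([-0.62846132, -0.23300111, -0.15195214]), 'moment': array([ 0.02663264, -0.05034922,  0.02090288]), 'grip_force': 0.0, 'finger_gap': 88.57209895648603} 18.700000000000003
scene [[502.197823     0.         313.17291799]
 [  0.         502.197823   241.16683991]
 [  0.           0.           1.        ]] [ 1.25173151  2.28795699 -0.92536014] [ 277.57280255 -246.61735295 1595.08871061]
top [[491.71310497   0.         324.77568939]
 [  0.         491.71310497 240.43272476]
 [  0.           0.           1.        ]] [ 2.19573726 -2.16533876  0.06863977] [  14.05500729  486.03795471 1218.44679309]
```

View pics/scene0.png

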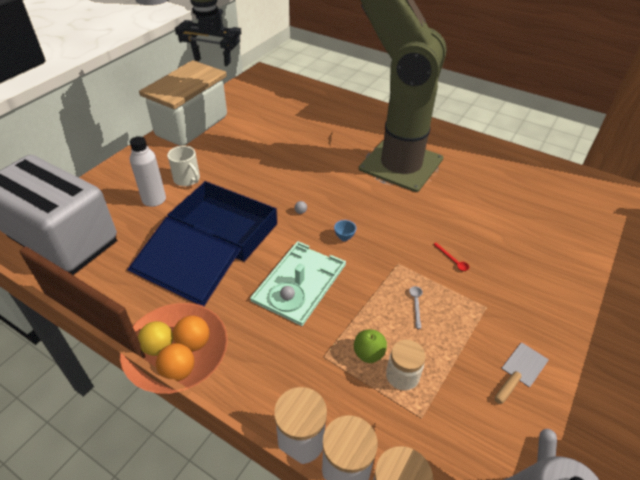

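View pics/top0.png

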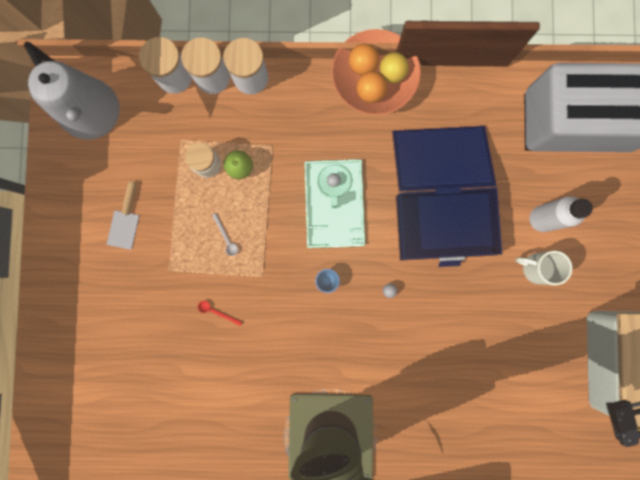

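The top view shows the steel spoon at about (227,234) on the mat, with its bowl end at (233,249). The look-alike spoon is the red one at (220,312). One ball is in the tray dish at (334,180), and the other, nearer the base, is at (391,291), so I choose the steel spoon and the dish ball. The tray is at (335,203) with its dish at the far (+x) end, the lunchbox is at (450,225), the ramekin at (328,281) and the spreader at (123,217). Next is a close crop to check this choice.

```bash
cat > h.py <<'E'
import numpy as np, cv2
from scipy.spatial.transform import Rotation as R
from bench import status, grab_frame, env
def cam(n):
    f=grab_frame(n); return f
def px2w(f,uv,z):
    Rm=cv2.Rodrigues(np.array(f["rvec"],float))[0]; t=np.array(f["tvec"],float).ravel()
    uv=np.atleast_2d(np.array(uv,float)); z=np.broadcast_to(z,len(uv))
    d=np.c_[uv,np.ones(len(uv))]@np.linalg.inv(f["camera_matrix"]).T@Rm
    c=-Rm.T@t
    return c+d*((z-c[2])/d[:,2])[:,None]
def w2px(f,P):
    return cv2.projectPoints(np.atleast_2d(np.array(P,float)),np.array(f["rvec"],float),np.array(f["tvec"],float),np.array(f["camera_matrix"]),None)[0][:,0]
def crop(f,x0,y0,w,h,s,name):
    cv2.imwrite(name,cv2.resize(f["img"][y0:y0+h,x0:x0+w,::-1],None,fx=s,fy=s,interpolation=cv2.INTER_CUBIC))
E
python3 - <<'E'
from h import *
f=cam("top"); crop(f,190,140,200,150,4,"pics/c1.png"); 
E
```

```text
(no output)
```

View pics/c1.png

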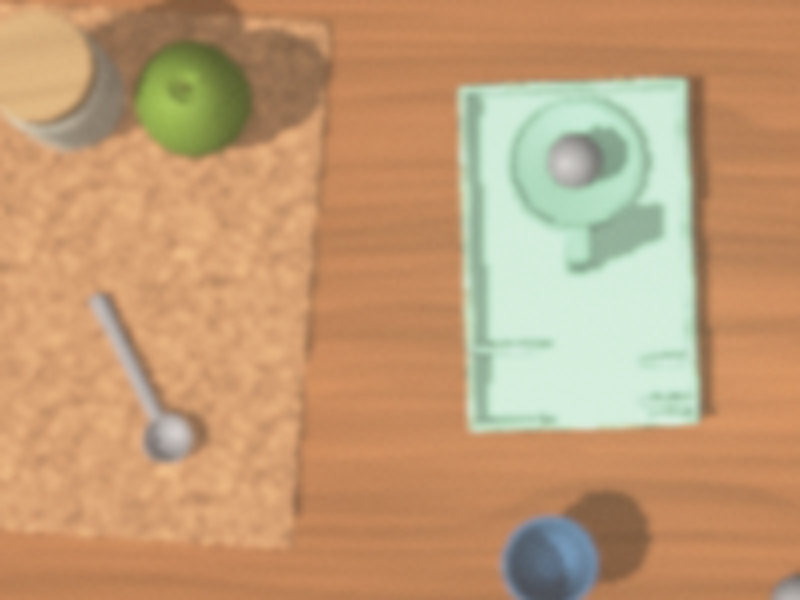

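The crop confirms the steel spoon: bowl at crop (170,437), handle end at (98,297). The tray has its wide pocket on the left (world +y), narrow slot on the right, and the ball in the dish at (574,160). Now I'll measure these by segmentation.

```bash
python3 - <<'E'
from h import *
f=cam("top"); im=cv2.cvtColor(f["img"],cv2.COLOR_RGB2HSV).astype(int); H,S,V=im[...,0],im[...,1],im[...,2]
def reg(m,x0,y0,x1,y1):
    o=np.zeros(m.shape,np.uint8); o[y0:y1,x0:x1]=m[y0:y1,x0:x1]
    n,l,st,_=cv2.connectedComponentsWithStats(o); k=1+np.argmax(st[1:,4]); return (l==k).astype(np.uint8)
# spoon
m=reg(S<75,205,205,250,262); ys,xs=np.nonzero(m); print("spoon n",len(xs))
P=px2w(f,np.c_[xs,ys],8.)[:,:2]; c=P.mean(0); d=np.linalg.svd(P-c)[2][0]
s=(P-c)@d; w=(P-c)@[-d[1],d[0]]
# bowl side = wider
if np.ptp(w[s<s.min()+30])>np.ptp(w[s>s.max()-30]): d=-d; s=-s
print("axis",np.degrees(np.arctan2(d[1],d[0])),"c",c,"len",s.min(),s.max())
hd=P[s<s.min()+75]; hd_d=np.linalg.svd(hd-hd.mean(0))[2][0]; hd_d*=np.sign(hd_d@d)
end=s.min();print("handle axis",np.degrees(np.arctan2(hd_d[1],hd_d[0])),hd.mean(0))
e=((hd-hd.mean(0))@hd_d).min(); 
print("grip from handle end",hd.mean(0)+hd_d*(e+56),"from bowl end",hd.mean(0)+hd_d*(((P-hd.mean(0))@hd_d).max()-63))
# tray
m=reg((H>60)&(H<88)&(S>20),300,150,375,255); 
cs=max(cv2.findContours(m,0,cv2.CHAIN_APPROX_NONE)[0],key=cv2.contourArea)[:,0]
r=cv2.minAreaRect(px2w(f,cs,14.)[:,:2].astype(np.float32)); print("tray",r)
# dish/ball
m=reg((S<40)&(V<235),322,168,346,192); ys,xs=np.nonzero(m); print("ball",len(xs),px2w(f,[[xs.mean(),ys.mean()]],21.),np.ptp(xs),np.ptp(ys))
# box
m=reg((H>100)&(H<130)&(V<130)&(S>100),380,100,520,280)
print("navy",m.sum(),cv2.boundingRect(m))
cs=max(cv2.findContours(m,0,cv2.CHAIN_APPROX_NONE)[0],key=cv2.contourArea)[:,0]
ap=cv2.approxPolyDP(cs,4,True)[:,0]; print(ap.tolist())
print(px2w(f,ap,60.)[:,:2].round())
crop(f,380,115,140,160,3.7,"pics/box.png")
print(px2w(f,[[204,158]],91)[0],px2w(f,[[238,164]],40)[0],px2w(f,[[328,280]],20)[0], px2w(f,[[391,291]],18))
E
```

```text
spoon n 274
axis -151.7530695593878 c [489.51853013 272.0656576 ] len -69.7332322367428 47.26863721107714
handle axis -151.784562241893 [518.47610233 287.62373951]
grip from handle end [501.61025547 278.57450008] from bowl end [503.37292696 279.5202478 ]
tray ((582.014892578125, -2.1125259399414062), (215.91769409179688, 138.60391235351562), 2.7974963188171387)
ball 174 [[640.03845505   1.38348286  21.        ]] 15 13
navy 6179 (400, 128, 93, 105)
[[482, 128], [400, 134], [408, 136], [405, 142], [412, 141], [405, 146], [413, 149], [411, 181], [435, 186], [441, 195], [421, 201], [427, 200], [422, 205], [427, 215], [434, 213], [434, 226], [440, 223], [442, 230], [444, 224], [454, 232], [457, 225], [458, 230], [462, 224], [471, 228], [479, 225], [472, 223], [479, 217], [486, 219], [487, 194], [462, 194], [458, 189], [492, 183]]
[[ 765. -363.]
 [ 748. -161.]
 [ 743. -181.]
 [ 728. -173.]
 [ 731. -191.]
 [ 718. -173.]
 [ 711. -193.]
 [ 631. -188.]
 [ 620. -247.]
 [ 598. -261.]
 [ 582. -213.]
 [ 585. -227.]
 [ 572. -215.]
 [ 548. -227.]
 [ 553. -244.]
 [ 521. -244.]
 [ 529. -259.]
 [ 512. -264.]
 [ 527. -268.]
 [ 508. -293.]
 [ 525. -300.]
 [ 513. -302.]
 [ 527. -312.]
 [ 518. -334.]
 [ 525. -353.]
 [ 530. -336.]
 [ 545. -353.]
 [ 540. -370.]
 [ 602. -373.]
 [ 601. -312.]
 [ 613. -303.]
 [ 629. -386.]]
[674.70093627 312.52157217  91.        ] [672.7339056  240.22233112  40.        ] [386.80167674  11.35618645  20.        ] [[ 361.71544299 -145.9548357    18.        ]]
```

View pics/box.png

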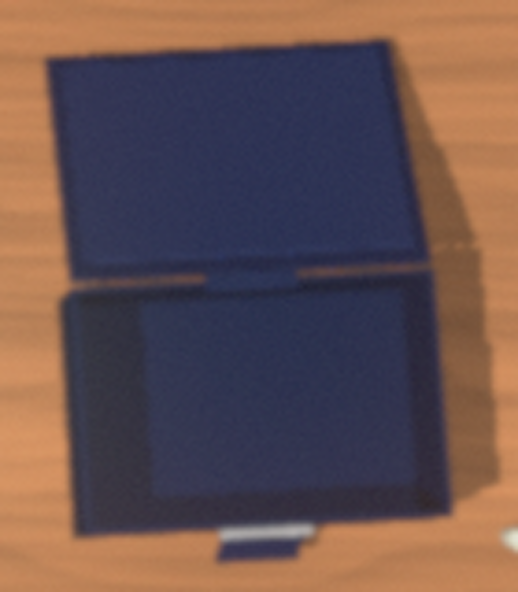

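```bash
cat >> h.py <<'E'
def yaw():
    o=status.get_obs(); M=R.from_rotvec(o["tcp_rot"]).as_matrix(); return o,M,np.degrees(np.arctan2(M[1,0],M[0,0]))
def plan(x,y,z,psi,n,turn=None):
    """constant body twist per row: shift (m), turn (rad) from measured pose to target (tool down, tool x at psi deg)"""
    o,M,p=yaw(); c,s=np.cos(np.radians(psi)),np.sin(np.radians(psi))
    T=np.array([[c,s,0],[s,-c,0],[0,0,-1.]]); rv=R.from_matrix(M.T@T).as_rotvec()
    if turn is not None and np.sign(rv[2])!=np.sign(turn): rv=rv*(1-2*np.pi/np.linalg.norm(rv))
    d=M.T@(np.array([x,y,z])-o["position"])/1000
    # find shift so that n rows (shift, then turn) land on d
    A=sum(R.from_rotvec(rv*k/n).as_matrix() for k in range(n)); v=np.linalg.solve(A,d)
    print("t",round(o["time_s"],2),"pos",o["position"].round(1),"psi",p.round(2),"tilt",np.degrees(np.arccos(-M[2,2])).round(2),"F",o["wrist_force"].round(1),"gap",round(o["finger_gap"],1),"grip",round(o["grip_force"],1),"q",o["qpos"].round(2))
    print("n",n,"shift",v.round(4),"|",(np.linalg.norm(v)*1000).round(1),"turn",(rv/n).round(4),"|deg",np.degrees(np.linalg.norm(rv)/n).round(2))
E
python3 - <<'E'
from h import *
f=cam("top")
c=np.array([[66,296],[432,270],[450,513],[77,534]])/3.7+[380,115]
P=px2w(f,c,60.)[:,:2]; print(P.round(1),P.mean(0)); 
for a,b in((0,1),(1,2),(2,3),(3,0)): d=P[b]-P[a]; print(np.linalg.norm(d).round(1),np.degrees(np.arctan2(d[1],d[0])).round(1))
print("bottle",px2w(f,[[578,209]],205)[0],"mug",px2w(f,[[555,267]],90)[0])
plan(480,-330,240,14.3,11); 
E
python3 -m crank '[[0,[0.035,-0.0175,0],[0,0,0]],[0,[0.035,-0.0175,0],[0,0,0]],[0,[0.035,-0.0175,0],[0,0,0]],[0,[0.035,-0.0175,0],[0,0,0]],[0,[0.035,-0.0175,0],[0,0,0]],[0,[0.035,-0.0175,0],[0,0,0]],[0,[0.035,-0.0175,0],[0,0,0]],[0,[0.035,-0.0175,0],[0,0,0]],[0,[0.035,-0.0175,0],[0,0,0]],[0,[0.035,-0.0175,0],[0,0,0]]]'
python3 -c "
from h import *
plan(502,279,150,208.2,30,-1)"
```

```text
[[ 596.3 -156.3]
 [ 616.7 -397.1]
 [ 456.6 -407.1]
 [ 439.5 -164. ]] [ 527.26718765 -281.11547336]
241.7 -85.2
160.4 -176.4
243.7 94.0
157.0 2.8
bottle [ 546.87011631 -519.80201433  205.        ] mug [ 425.43835941 -521.16049424   90.        ]
t 0.25 pos [ 154.5 -605.4  238.4] psi 14.32 tilt 0.04 F [-0.   0.6  0.6] gap 88.0 grip 0.0 q [ 1.35  0.69 -0.19  1.57  0.16  0.9  -0.22]
n 11 shift [ 0.0349 -0.0169 -0.0001] | 38.8 turn [-0.0001  0.      0.    ] |deg 0.0
time_s: 1.08
position: [451.6, -348.0, 238.8]
tcp_rot: [3.117, 0.391, -0.0]
wrist_force: [-0.0, -0.4, 1.1]
finger_gap: 87.9
grip_force: 0.0
t 1.08 pos [ 451.6 -348.   238.8] psi 14.31 tilt 0.01 F [-0.  -0.4  1.1] gap 87.9 grip 0.0 q [ 0.67  0.61 -0.16  1.74  0.12  0.8  -0.87]
n 30 shift [0.033  0.0137 0.003 ] | 35.8 turn [-0.      0.     -0.1128] |deg 6.46
```

```bash
python3 -m crank '[[0,[0.0102,-0.0298,0.0045],[0,0,0]],[0,[0.0102,-0.0298,0.0045],[0,0,0]],[0,[0.0102,-0.0298,0.0045],[0,0,0]],[0,[0.0102,-0.0298,0.0045],[0,0,0]],[0,[0.0102,-0.0298,0.0045],[0,0,0]],[0,[0.0102,-0.0298,0.0045],[0,0,0]],[0,[0.0102,-0.0298,0.0045],[0,0,0]],[0,[0.0102,-0.0298,0.0045],[0,0,0]],[0,[0.0102,-0.0298,0.0045],[0,0,0]],[0,[0.0102,-0.0298,0.0045],[0,0,0]]]' | head -3
python3 -m crank '[[0,[0.0102,-0.0298,0.0045],[0,0,0]],[0,[0.0102,-0.0298,0.0045],[0,0,0]],[0,[0.0102,-0.0298,0.0045],[0,0,0]],[0,[0.0102,-0.0298,0.0045],[0,0,0]],[0,[0.0102,-0.0298,0.0045],[0,0,0]],[0,[0.0102,-0.0298,0.0045],[0,0,0]],[0,[0.0102,-0.0298,0.0045],[0,0,0]],[0,[0.0102,-0.0298,0.0045],[0,0,0]],[0,[0.0102,-0.0298,0.0045],[0,0,0]],[0,[0.0102,-0.0298,0.0045],[0,0,0]]]' | head -3
python3 -m crank '[[0,[0,0,0],[0,0,-0.112]],[0,[0,0,0],[0,0,-0.112]],[0,[0,0,0],[0,0,-0.112]],[0,[0,0,0],[0,0,-0.112]],[0,[0,0,0],[0,0,-0.112]],[0,[0,0,0],[0,0,-0.112]],[0,[0,0,0],[0,0,-0.112]],[0,[0,0,0],[0,0,-0.112]],[0,[0,0,0],[0,0,-0.112]],[0,[0,0,0],[0,0,-0.112]]]' | head -3
python3 -m crank '[[0,[0,0,0],[0,0,-0.112]],[0,[0,0,0],[0,0,-0.112]],[0,[0,0,0],[0,0,-0.112]],[0,[0,0,0],[0,0,-0.112]],[0,[0,0,0],[0,0,-0.112]],[0,[0,0,0],[0,0,-0.112]],[0,[0,0,0],[0,0,-0.112]],[0,[0,0,0],[0,0,-0.112]],[0,[0,0,0],[0,0,-0.112]],[0,[0,0,0],[0,0,-0.112]]]' | head -3
python3 -c "
from h import *
plan(502.5,279,60,208.2,10,-1)"
```

```text
time_s: 1.92
position: [475.6, -34.1, 193.6]
tcp_rot: [3.117, 0.391, 0.001]
time_s: 2.75
position: [500.6, 280.1, 148.4]
tcp_rot: [3.117, 0.392, 0.0]
time_s: 3.58
position: [500.8, 278.4, 148.7]
tcp_rot: [2.428, 1.994, 0.0]
time_s: 4.42
position: [500.9, 278.2, 148.6]
tcp_rot: [0.998, 2.979, -0.0]
t 4.42 pos [500.9 278.2 148.6] psi 142.95 tilt 0.02 F [ 0.3 -0.2 -0.7] gap 88.2 grip 0.0 q [-0.23  0.81 -0.63  1.79  0.67  0.76 -0.29]
n 10 shift [-0.0002  0.0001  0.0089] | 8.9 turn [-0.      0.     -0.1139] |deg 6.53
```

```bash
python3 -m crank '[[0,[0,0,0.009],[0,0,-0.114]],[0,[0,0,0.009],[0,0,-0.114]],[0,[0,0,0.009],[0,0,-0.114]],[0,[0,0,0.009],[0,0,-0.114]],[0,[0,0,0.009],[0,0,-0.114]],[0,[0,0,0.009],[0,0,-0.114]],[0,[0,0,0.009],[0,0,-0.114]],[0,[0,0,0.009],[0,0,-0.114]],[0,[0,0,0.009],[0,0,-0.114]],[0,[0,0,0.009],[0,0,-0.114]]]' | head -3
python3 - <<'E'
from h import *
plan(502.5,279,5.5,208.2,8)
f=cam("top"); crop(f,190,190,80,60,8,"pics/g1.png"); print(w2px(f,[[502.5,279,8],[502.5-47*.881,279-47*.4726,8],[502.5+56*.881,279+56*.4726,8]]))
E
```

```text
time_s: 5.25
position: [501.0, 278.1, 58.1]
tcp_rot: [-0.767, 3.046, -0.001]
t 5.25 pos [501.  278.1  58.1] psi -151.74 tilt 0.03 F [-0.4 -0.2 -0.2] gap 88.3 grip 0.0 q [-0.15  1.01 -0.8   1.83  1.04  0.78  0.54]
n 8 shift [-0.0002  0.      0.0066] | 6.6 turn [-0.0001  0.      0.0001] |deg 0.01
[[223.28274907 232.76057944]
 [231.55661309 249.1584611 ]
 [213.47926677 213.33116386]]
```

View pics/g1.png

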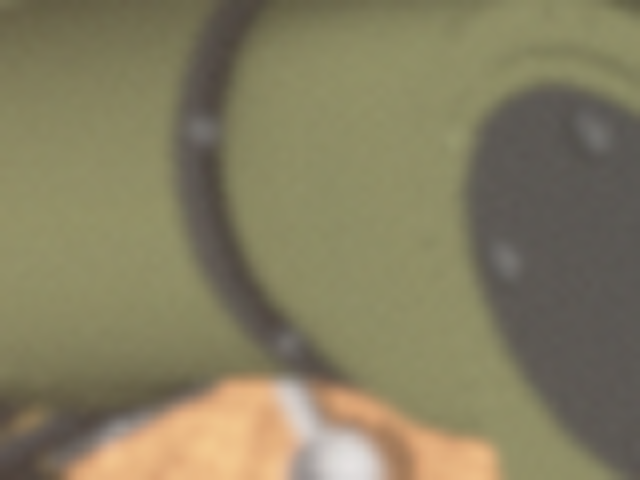

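The crop shows the arm covering the spoon except for the bowl at crop (343,460), which is px (232.9,247.5). That agrees with the estimate, so I'll descend and grip.

```bash
python3 -m crank '[[0,[-0.0002,0,0.0065],[0,0,0]],[0,[-0.0002,0,0.0065],[0,0,0]],[0,[-0.0002,0,0.0065],[0,0,0]],[0,[-0.0002,0,0.0065],[0,0,0]],[0,[-0.0002,0,0.0065],[0,0,0]],[0,[-0.0002,0,0.0065],[0,0,0]],[0,[-0.0002,0,0.0065],[0,0,0]],[0,[0,0,0.004],[0,0,0]],[0,[0,0,0.003],[0,0,0]],[0,[0,0,0],[0,0,0]]]' 
python3 -m crank '[[255,[0,0,0],[0,0,0]],[255,[0,0,0],[0,0,0]],[255,[0,0,0],[0,0,0]],[255,[0,0,0],[0,0,0]],[255,[0,0,0],[0,0,0]],[255,[0,0,0],[0,0,0]],[255,[0,0,0],[0,0,0]],[255,[0,0,0],[0,0,0]],[255,[0,0,0],[0,0,0]],[255,[0,0,0],[0,0,0]]]' 15
```

```text
time_s: 6.13
position: [501.7, 278.8, 5.5]
tcp_rot: [0.759, -3.048, 0.001]
wrist_force: [-0.5, 0.1, -0.2]
finger_gap: 88.2
grip_force: 0.0
time_s: 6.97
position: [502.0, 279.0, 6.2]
tcp_rot: [0.759, -3.048, 0.0]
wrist_force: [-0.3, 0.4, -0.2]
finger_gap: 23.4
grip_force: 0.0
```

```bash
python3 -m crank '[[255,[0,0,0.0015],[0,0,0]],[255,[0,0,0],[0,0,0]],[255,[0,0,0],[0,0,0]],[255,[0,0,0],[0,0,0]],[255,[0,0,0],[0,0,0]],[255,[0,0,0],[0,0,0]],[255,[0,0,0],[0,0,0]],[255,[0,0,0],[0,0,0]],[255,[0,0,0],[0,0,0]],[255,[0,0,0],[0,0,0]]]' 15
python3 -c "
from h import *
plan(502.5,279,80,208.2,10)"
```

```text
time_s: 7.8
position: [502.0, 279.1, 4.7]
tcp_rot: [-0.759, 3.048, -0.0]
wrist_force: [0.2, 0.0, 0.3]
finger_gap: 8.9
grip_force: 15.0
t 7.8 pos [502.  279.1   4.7] psi -152.03 tilt 0.0 F [0.2 0.  0.3] gap 8.9 grip 15.0 q [-0.18  1.09 -0.73  1.83  1.13  0.71  0.47]
n 10 shift [-0.     -0.     -0.0075] | 7.5 turn [-0.      0.     -0.0004] |deg 0.02
```

```bash
python3 -m crank '[[255,[0,0,-0.005],[0,0,0]],[255,[0,0,-0.01],[0,0,0]],[255,[0,0,-0.01],[0,0,0]],[255,[0,0,-0.012],[0,0,0]],[255,[0,0,-0.012],[0,0,0]],[255,[0,0,-0.012],[0,0,0]],[255,[0,0,-0.012],[0,0,0]],[255,[0,0,-0.012],[0,0,0]],[255,[0,0,-0.01],[0,0,0]],[255,[0,0,-0.005],[0,0,0]]]'
python3 - <<'E'
from h import *
plan(499.2,-8.6,110,208.2,10)
plan(499.2,-8.6,110,92.8,20)
f=cam("scene"); crop(f,330,200,180,135,4,"pics/g2.png")
E
```

```text
time_s: 8.63
position: [502.4, 279.6, 106.6]
tcp_rot: [-0.759, 3.047, 0.001]
wrist_force: [-0.1, 0.2, -0.6]
finger_gap: 8.5
grip_force: 15.0
t 8.63 pos [502.4 279.6 106.6] psi -152.03 tilt 0.11 F [-0.1  0.2 -0.6] gap 8.5 grip 15.0 q [-0.12  0.95 -0.85  1.81  0.95  0.85  0.61]
n 10 shift [ 0.0138 -0.0253 -0.0004] | 28.8 turn [ 0.      0.0002 -0.0004] |deg 0.03
t 8.63 pos [502.4 279.6 106.6] psi -152.03 tilt 0.11 F [-0.1  0.2 -0.6] gap 8.5 grip 15.0 q [-0.12  0.95 -0.85  1.81  0.95  0.85  0.61]
n 20 shift [-0.0075 -0.0154 -0.0002] | 17.2 turn [1.000e-04 0.000e+00 1.005e-01] |deg 5.76
```

View pics/g2.png

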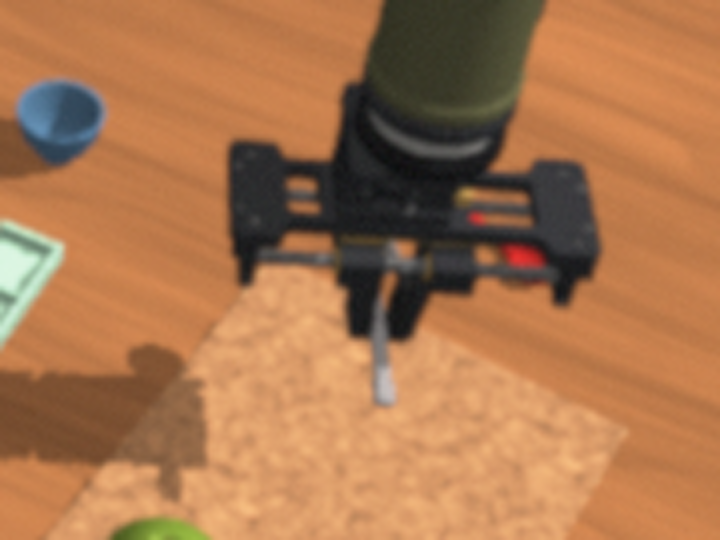

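The crop shows the spoon held straight between the fingers, its handle running from crop (378,310) to (385,400). Now I'll carry it over the compartment and turn it.

```bash
python3 -m crank '[[255,[0.0055,-0.010,0],[0,0,0]],[255,[0.011,-0.020,0],[0,0,0]],[255,[0.0166,-0.0304,0],[0,0,0]],[255,[0.018,-0.033,0],[0,0,0]],[255,[0.018,-0.033,0],[0,0,0]],[255,[0.018,-0.033,0],[0,0,0]],[255,[0.018,-0.033,0],[0,0,0]],[255,[0.0166,-0.0304,0],[0,0,0]],[255,[0.011,-0.020,0],[0,0,0]],[255,[0.0055,-0.010,0],[0,0,0]]]' | head -3
python3 -m crank '[[255,[0,0,0],[0,0,0.05]],[255,[0,0,0],[0,0,0.1]],[255,[0,0,0],[0,0,0.11]],[255,[0,0,0],[0,0,0.11]],[255,[0,0,0],[0,0,0.11]],[255,[0,0,0],[0,0,0.11]],[255,[0,0,0],[0,0,0.11]],[255,[0,0,0],[0,0,0.11]],[255,[0,0,0],[0,0,0.11]],[255,[0,0,0],[0,0,0.11]]]' | head -3
python3 -m crank '[[255,[0,0,0],[0,0,0.11]],[255,[0,0,0],[0,0,0.11]],[255,[0,0,0],[0,0,0.11]],[255,[0,0,0],[0,0,0.11]],[255,[0,0,0],[0,0,0.11]],[255,[0,0,0],[0,0,0.11]],[255,[0,0,0],[0,0,0.11]],[255,[0,0,0],[0,0,0.11]],[255,[0,0,0],[0,0,0.07]],[255,[0,0,0],[0,0,0.04]]]'
python3 - <<'E'
from h import *
plan(499.2,-8.6,40,92.8,8)
f=cam("scene"); crop(f,220,200,180,135,4,"pics/g3.png")
E
```

```text
time_s: 9.52
position: [496.8, -14.7, 103.5]
tcp_rot: [0.75, -3.046, 0.005]
time_s: 10.35
position: [498.1, -8.2, 104.4]
tcp_rot: [-0.847, -3.024, -0.001]
time_s: 11.18
position: [498.1, -8.0, 104.4]
tcp_rot: [-2.179, -2.262, 0.0]
wrist_force: [-0.3, 0.5, -0.5]
finger_gap: 8.8
grip_force: 15.0
t 11.18 pos [498.1  -8.  104.4] psi 92.13 tilt 0.05 F [-0.3  0.5 -0.5] gap 8.8 grip 15.0 q [ 0.13  0.77 -0.34  2.05  0.6   0.42 -0.64]
n 8 shift [-0.0001  0.0001  0.0081] | 8.1 turn [-0.0001 -0.0001 -0.0015] |deg 0.08
```

View pics/g3.png

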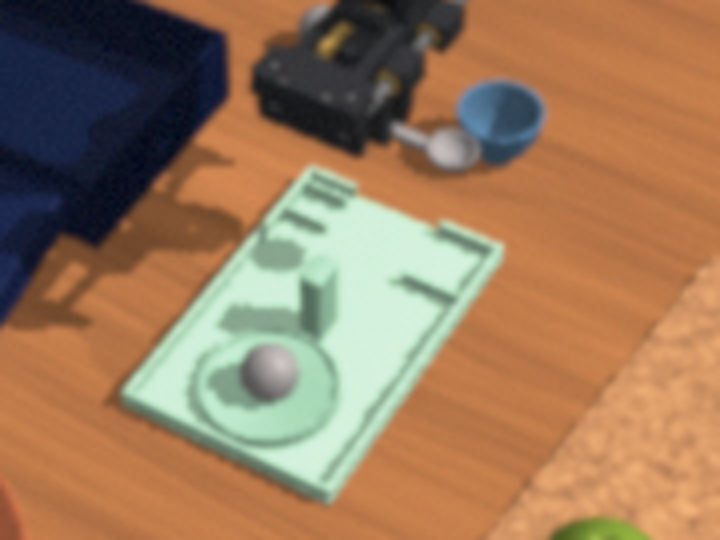

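The crop shows the spoon level with its bowl at crop (453,150), pointing to the wide pocket, and the ball in the dish at (270,373). I'll check the tray pose and spoon offset numerically in both views.

```bash
python3 - <<'E'
from h import *
f=cam("scene")
a=np.radians(2.8); X=np.array([np.cos(a),np.sin(a),0]); Y=np.array([-np.sin(a),np.cos(a),0]); C=np.array([582,-2.1,0])
cor=[C+X*sx*110+Y*sy*72+[0,0,14] for sx,sy in((-1,1),(1,1),(1,-1),(-1,-1))]
print("pred tray corners crop",((w2px(f,cor)-[220,200])*4).round().tolist())
o,M,p=yaw(); g=o["position"]
print("pred bowl crop",((w2px(f,[g+M[:,0]*47+[0,0,4],g+M[:,0]*63+[0,0,4],g])-[220,200])*4).round().tolist())
obs=np.array([[503,243],[330,488],[123,390],[313,166]])/4+[220,200]
P=px2w(f,obs,14.)[:,:2];print(P.round(1).tolist(),P.mean(0))
print("bowl obs world",px2w(f,np.array([[453,150]])/4+[220,200],g[2]+4))
print("handle top px->",px2w(f,np.array([[320,264]])/4+[220,200],58.))
E
```

```text
pred tray corners crop [[500.0, 243.0], [324.0, 490.0], [116.0, 390.0], [306.0, 162.0]]
pred bowl crop [[449.0, 149.0], [472.0, 158.0], [381.0, 125.0]]
[[467.8, 66.4], [685.7, 77.2], [693.5, -65.1], [476.5, -73.3]] [580.88951412   1.31216979]
bowl obs world [[495.81780624  41.70062639 108.4387535 ]]
handle top px-> [[5.78498955e+02 1.40840608e-02 5.80000000e+01]]
```

```bash
python3 -m crank '[[255,[-0.0001,0.0001,0.008],[0,0,-0.0015]],[255,[-0.0001,0.0001,0.01],[0,0,-0.0015]],[255,[-0.0001,0.0001,0.01],[0,0,-0.0015]],[255,[-0.0001,0.0001,0.01],[0,0,-0.0015]],[255,[-0.0001,0.0001,0.01],[0,0,-0.0015]],[255,[-0.0001,0.0001,0.01],[0,0,-0.0015]],[255,[0,0,0.01],[0,0,-0.0015]],[255,[0,0,0.01],[0,0,-0.0015]],[255,[0,0,0.006],[0,0,0]],[255,[0,0,0.004],[0,0,0]]]'
python3 -c "
from h import *
plan(498.8,-8.3,5.2,92.8,5)"
```

```text
time_s: 12.12
position: [498.5, -9.3, 15.5]
tcp_rot: [-2.162, -2.278, 0.001]
wrist_force: [0.5, 0.1, -0.1]
finger_gap: 8.6
grip_force: 15.0
t 12.12 pos [498.5  -9.3  15.5] psi 93.0 tilt 0.09 F [ 0.5  0.1 -0.1] gap 8.6 grip 15.0 q [ 0.02  0.93 -0.16  2.08  0.72  0.19 -0.73]
n 5 shift [0.0002 0.0001 0.0021] | 2.1 turn [-0.0003 -0.0001  0.0007] |deg 0.04
```

```bash
python3 -m crank '[[255,[0.0001,0,0.0025],[0,0,0]],[255,[0.0002,0,0.0025],[0,0,0]],[255,[0.0002,0,0.0025],[0,0,0]],[255,[0.0002,0,0.002],[0,0,0]],[255,[0,0,0.0006],[0,0,0]],[255,[0,0,0],[0,0,0]],[255,[0,0,0],[0,0,0]],[255,[0,0,0],[0,0,0]],[255,[0,0,0],[0,0,0]],[255,[0,0,0],[0,0,0]]]'

```

```text
time_s: 12.95
position: [499.2, -8.9, 6.7]
tcp_rot: [2.164, 2.277, 0.0]
wrist_force: [-0.2, -0.6, -0.5]
finger_gap: 8.8
grip_force: 15.0
```

```bash
python3 -m crank '[[255,[0,0,0.0008],[0,0,0]],[255,[0,0,0.0006],[0,0,0]],[255,[0,0,0],[0,0,0]],[255,[0,0,0],[0,0,0]],[240,[0,0,0],[0,0,0]],[230,[0,0,0],[0,0,0]],[220,[0,0,0],[0,0,0]],[200,[0,0,0],[0,0,0]],[170,[0,0,0],[0,0,0]],[150,[0,0,0],[0,0,0]]]'
python3 -m crank '[[140,[0,0,0],[0,0,0]],[140,[0,0,0],[0,0,0]],[140,[0,0,0],[0,0,0]],[140,[0,0,-0.005],[0,0,0]],[140,[0,0,-0.01],[0,0,0]],[140,[0,0,-0.015],[0,0,0]],[140,[0,0,-0.02],[0,0,0]],[140,[0,0,-0.02],[0,0,0]],[140,[0,0,-0.02],[0,0,0]],[140,[0,0,-0.02],[0,0,0]]]'
python3 - <<'E'
from h import *
plan(498.8,-8.3,110,92.8,5)
f=cam("scene"); crop(f,230,220,140,105,5.6,"pics/g4.png")
f=cam("top"); crop(f,290,145,90,115,4,"pics/g5.png")
E
```

```text
time_s: 13.78
position: [499.1, -8.9, 5.2]
tcp_rot: [2.164, 2.277, 0.0]
wrist_force: [-0.1, -0.3, -0.0]
finger_gap: 29.7
grip_force: 0.0
time_s: 14.62
position: [498.7, -9.1, 116.5]
tcp_rot: [2.164, 2.277, -0.001]
wrist_force: [-0.6, -0.6, -0.0]
finger_gap: 40.0
grip_force: 0.0
t 14.62 pos [498.7  -9.1 116.5] psi 92.93 tilt 0.02 F [-0.6 -0.6 -0. ] gap 40.0 grip 0.0 q [ 0.15  0.75 -0.37  2.04  0.6   0.46 -0.62]
n 5 shift [0.0002 0.     0.0013] | 1.3 turn [-0.      0.0001  0.0004] |deg 0.03
```

View pics/g4.png

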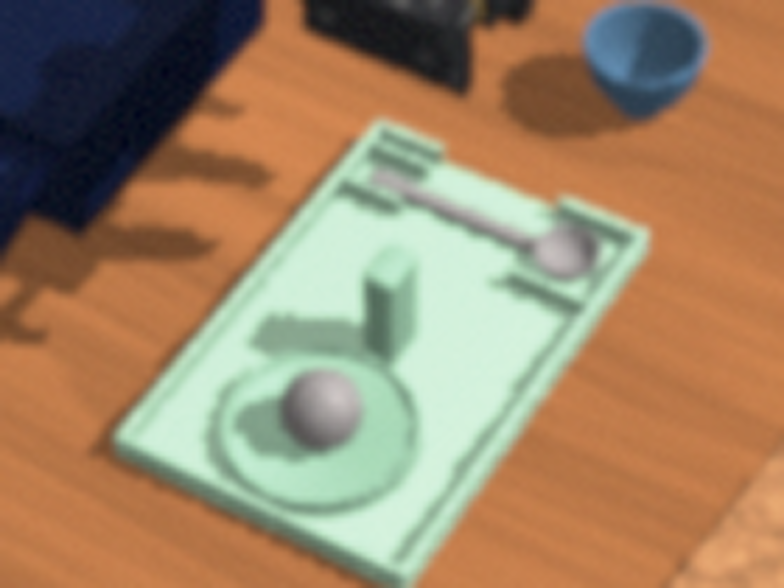

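The crop shows the spoon flat in the compartment, with its bowl in the wide pocket at (563,250) and its handle end in the narrow slot at (385,178). The ball is centred in the dish at (322,408). Next is the tray handle at crop (390,300).

```bash
python3 -m crank '[[80,[0,0,0],[0,0,-0.12]],[80,[0,0,0],[0,0,-0.12]],[80,[0,0,0],[0,0,-0.12]],[80,[0,0,0],[0,0,-0.12]],[80,[0,0,0],[0,0,-0.12]],[80,[0,0,0],[0,0,-0.12]],[80,[0,0,0],[0,0,-0.12]],[80,[0,0,0],[0,0,-0.12]],[80,[0,0,0],[0,0,-0.12]],[80,[0,0,0],[0,0,-0.12]]]' | head -3
python3 -m crank '[[80,[0,0,0],[0,0,-0.0925]],[80,[0,0,0],[0,0,-0.0925]],[80,[0,0,0],[0,0,-0.0925]],[80,[0,0,0],[0,0,-0.0925]],[80,[-0.0139,0.0005,0],[0,0,0]],[80,[-0.0139,0.0005,0],[0,0,0]],[80,[-0.0139,0.0005,0],[0,0,0]],[80,[-0.0139,0.0005,0],[0,0,0]],[80,[-0.0139,0.0005,0],[0,0,0]],[80,[-0.0139,0.0005,0],[0,0,0]]]'
python3 - <<'E'
from h import *
f=cam("top"); im=cv2.cvtColor(f["img"],cv2.COLOR_RGB2HSV)
plan(582,-1.5,27.3,182.8,10)
E
```

```text
time_s: 15.55
position: [498.5, -9.1, 114.5]
tcp_rot: [-0.491, -3.102, 0.001]
time_s: 16.38
position: [582.2, -2.0, 114.2]
tcp_rot: [0.079, -3.139, 0.001]
wrist_force: [-0.3, -0.1, -0.4]
finger_gap: 60.8
grip_force: 0.0
t 16.43 pos [585.3  -1.4 114.4] psi -177.19 tilt 0.14 F [ 3.2 -0.6  0.2] gap 60.6 grip 0.0 q [ 0.37  0.93 -0.81  1.77  0.89  0.85  0.74]
n 10 shift [0.0003 0.     0.0087] | 8.7 turn [0.0001 0.0002 0.    ] |deg 0.01
```

```bash
python3 -m crank '[[80,[0.0003,0,0.009],[0,0,0]],[80,[0.0003,0,0.01],[0,0,0]],[80,[0.0003,0,0.01],[0,0,0]],[80,[0.0003,0,0.01],[0,0,0]],[80,[0,0,0.01],[0,0,0]],[80,[0,0,0.01],[0,0,0]],[80,[0,0,0.01],[0,0,0]],[80,[0,0,0.009],[0,0,0]],[80,[0,0,0.006],[0,0,0]],[80,[0,0,0.003],[0,0,0]]]'
python3 -m crank '[[120,[0,0,0],[0,0,0]],[150,[0,0,0],[0,0,0]],[170,[0,0,0],[0,0,0]],[180,[0,0,0],[0,0,0]],[190,[0,0,0],[0,0,0]],[194,[0,0,0],[0,0,0]],[197,[0,0,0],[0,0,0]],[199,[0,0,0],[0,0,0]],[201,[0,0,0],[0,0,0]],[203,[0,0,0],[0,0,0]]]' 8
python3 -m crank '[[204,[0,0,0],[0,0,0]],[205,[0,0,0],[0,0,0]],[206,[0,0,0],[0,0,0]],[207,[0,0,0],[0,0,0]],[208,[0,0,0],[0,0,0]],[209,[0,0,0],[0,0,0]],[210,[0,0,0],[0,0,0]],[212,[0,0,0],[0,0,0]],[216,[0,0,0],[0,0,0]],[225,[0,0,0],[0,0,0]]]' 8
```

```text
time_s: 17.27
position: [580.6, -1.9, 27.1]
tcp_rot: [0.079, -3.14, 0.0]
wrist_force: [-0.0, 0.1, -0.2]
finger_gap: 60.3
grip_force: 0.0
time_s: 18.1
position: [581.0, -1.8, 28.2]
tcp_rot: [-0.079, 3.141, -0.0]
wrist_force: [0.8, -0.5, -1.3]
finger_gap: 18.2
grip_force: 0.0
time_s: 18.93
position: [581.0, -1.5, 28.2]
tcp_rot: [-0.079, 3.141, 0.001]
wrist_force: [-0.8, 1.6, 0.4]
finger_gap: 16.1
grip_force: 8.0
```

```bash
python3 -m crank '[[255,[0,0,0],[0,0,0]],[255,[0,0,0],[0,0,0]],[255,[0,0,0],[0,0,0]],[255,[0,0,-0.0005],[0,0,0]],[255,[0,0,-0.001],[0,0,0]],[255,[0,0,-0.002],[0,0,0]],[255,[0,0,-0.003],[0,0,0]],[255,[0,0,-0.004],[0,0,0]],[255,[0,0,-0.005],[0,0,0]],[255,[0,0,-0.005],[0,0,0]]]' 40
python3 - <<'E'
from h import *
f=cam("scene"); crop(f,230,200,140,105,5.6,"pics/g6.png")
plan(582,-1.5,120,182.8,20)
E
```

```text
time_s: 19.77
position: [581.0, -1.8, 49.3]
tcp_rot: [-0.079, 3.14, -0.0]
wrist_force: [0.6, 0.5, -2.9]
finger_gap: 15.6
grip_force: 40.0
t 19.82 pos [581.7  -1.6  50.3] psi -177.12 tilt 0.1 F [ 0.4 -0.4 -3.4] gap 15.5 grip 40.0 q [ 0.33  1.01 -0.74  1.81  1.    0.74  0.65]
n 20 shift [-0.      0.     -0.0035] | 3.5 turn [0.     0.0001 0.0001] |deg 0.01
```

View pics/g6.png

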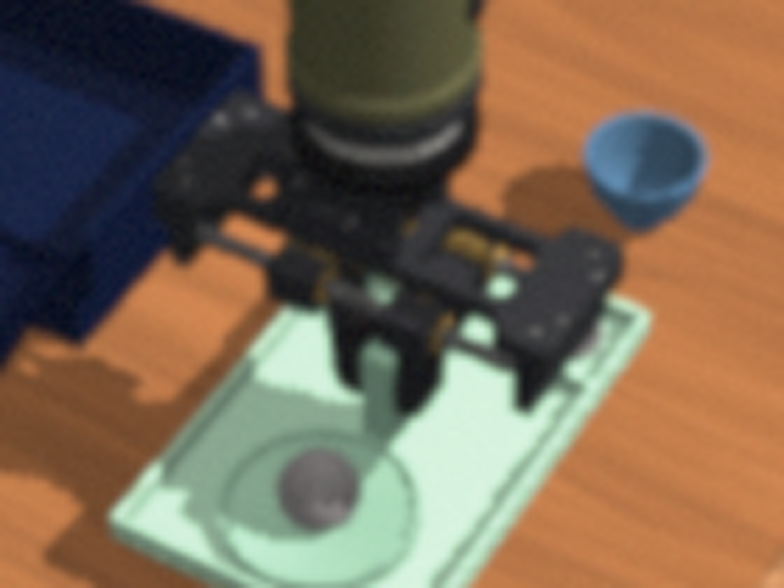

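The crop shows the tray lifted level in the fingers, with the ball in the dish at (318,490) and the spoon bowl just visible at (590,340). I'll go on lifting and look at the ball once.

```bash
python3 -m crank '[[255,[0,0,-0.001],[0,0,0]],[255,[0,0,-0.002],[0,0,0]],[255,[0,0,-0.003],[0,0,0]],[255,[0,0,-0.004],[0,0,0]],[255,[0,0,-0.005],[0,0,0]],[255,[0,0,-0.005],[0,0,0]],[255,[0,0,-0.005],[0,0,0]],[255,[0,0,-0.005],[0,0,0]],[255,[0,0,-0.005],[0,0,0]],[255,[0,0,-0.005],[0,0,0]]]' | head -2
python3 -m crank '[[255,[0,0,-0.005],[0,0,0]],[255,[0,0,-0.005],[0,0,0]],[255,[0,0,-0.005],[0,0,0]],[255,[0,0,-0.005],[0,0,0]],[255,[0,0,-0.004],[0,0,0]],[255,[0,0,-0.003],[0,0,0]],[255,[0,0,-0.002],[0,0,0]],[255,[0,0,-0.001],[0,0,0]],[255,[0,0,0],[0,0,0]],[255,[0,0,0],[0,0,0]]]'
python3 -c "
from h import *
plan(527,-281,125,182.8,1)"
```

```text
time_s: 20.65
position: [581.1, -1.8, 89.3]
time_s: 21.48
position: [580.9, -1.9, 118.5]
tcp_rot: [0.079, -3.14, 0.0]
wrist_force: [0.0, 0.6, -4.2]
finger_gap: 15.6
grip_force: 40.0
t 21.48 pos [580.9  -1.9 118.5] psi -177.12 tilt 0.02 F [ 0.   0.6 -4.2] gap 15.6 grip 40.0 q [ 0.37  0.92 -0.82  1.78  0.88  0.85  0.74]
n 1 shift [ 0.0678 -0.2761 -0.0064] | 284.4 turn [-0.0002 -0.0003  0.0014] |deg 0.08
```

```bash
python3 -m crank '[[255,[0.0003,-0.0013,0],[0,0,0]],[255,[0.0007,-0.0026,0],[0,0,0]],[255,[0.0010,-0.0039,0],[0,0,0]],[255,[0.0013,-0.0053,0],[0,0,0]],[255,[0.0016,-0.0066,0],[0,0,0]],[255,[0.0020,-0.0079,0],[0,0,0]],[255,[0.0023,-0.0092,0],[0,0,0]],[255,[0.0026,-0.0105,0],[0,0,0]],[255,[0.0029,-0.0118,0],[0,0,0]],[255,[0.0033,-0.0131,0],[0,0,0]]]' | head -3
python3 -m crank '[[255,[0.0033,-0.0131,0],[0,0,0]],[255,[0.0033,-0.0131,0],[0,0,0]],[255,[0.0033,-0.0131,0],[0,0,0]],[255,[0.0033,-0.0131,0],[0,0,0]],[255,[0.0033,-0.0131,0],[0,0,0]],[255,[0.0033,-0.0131,0],[0,0,0]],[255,[0.0033,-0.0131,0],[0,0,0]],[255,[0.0033,-0.0131,0],[0,0,0]],[255,[0.0033,-0.0131,0],[0,0,0]],[255,[0.0033,-0.0131,0],[0,0,0]]]' | head -3
python3 -m crank '[[255,[0.0033,-0.0131,0],[0,0,0]],[255,[0.0029,-0.0118,0],[0,0,0]],[255,[0.0026,-0.0105,0],[0,0,0]],[255,[0.0023,-0.0092,0],[0,0,0]],[255,[0.0020,-0.0079,0],[0,0,0]],[255,[0.0016,-0.0066,0],[0,0,0]],[255,[0.0013,-0.0053,0],[0,0,0]],[255,[0.0010,-0.0039,0],[0,0,0]],[255,[0.0007,-0.0026,0],[0,0,0]],[255,[0.0003,-0.0013,0],[0,0,0]]]'
python3 -c "
from h import *
plan(527,-281,120,94.2,1)"
```

```text
time_s: 22.32
position: [566.4, -76.1, 118.7]
tcp_rot: [-0.079, 3.141, -0.0]
time_s: 23.15
position: [539.9, -208.6, 118.7]
tcp_rot: [-0.079, 3.141, -0.0]
time_s: 23.98
position: [525.9, -280.4, 118.7]
tcp_rot: [-0.079, 3.141, 0.0]
wrist_force: [0.3, 0.7, -3.9]
finger_gap: 15.4
grip_force: 40.0
t 23.98 pos [ 525.9 -280.4  118.7] psi -177.12 tilt 0.0 F [ 0.3  0.7 -3.9] gap 15.4 grip 40.0 q [ 0.86  0.95 -0.85  1.74  0.89  0.89  1.24]
n 1 shift [-0.001  -0.0007 -0.0013] | 1.8 turn [1.0000e-04 0.0000e+00 1.5478e+00] |deg 88.68
```

```bash
python3 -m crank '[[255,[0,0,0],[0,0,0.0074]],[255,[0,0,0],[0,0,0.0147]],[255,[0,0,0],[0,0,0.0221]],[255,[0,0,0],[0,0,0.0295]],[255,[0,0,0],[0,0,0.0369]],[255,[0,0,0],[0,0,0.0442]],[255,[0,0,0],[0,0,0.0516]],[255,[0,0,0],[0,0,0.059]],[255,[0,0,0],[0,0,0.0663]],[255,[0,0,0],[0,0,0.0737]]]' | head -3
python3 -m crank '[[255,[0,0,0],[0,0,0.0737]],[255,[0,0,0],[0,0,0.0737]],[255,[0,0,0],[0,0,0.0737]],[255,[0,0,0],[0,0,0.0737]],[255,[0,0,0],[0,0,0.0737]],[255,[0,0,0],[0,0,0.0737]],[255,[0,0,0],[0,0,0.0737]],[255,[0,0,0],[0,0,0.0737]],[255,[0,0,0],[0,0,0.0737]],[255,[0,0,0],[0,0,0.0737]]]' | head -3
python3 -m crank '[[255,[0,0,0],[0,0,0.0737]],[255,[0,0,0],[0,0,0.0663]],[255,[0,0,0],[0,0,0.059]],[255,[0,0,0],[0,0,0.0516]],[255,[0,0,0],[0,0,0.0442]],[255,[0,0,0],[0,0,0.0369]],[255,[0,0,0],[0,0,0.0295]],[255,[0,0,0],[0,0,0.0221]],[255,[0,0,0],[0,0,0.0147]],[255,[0,0,0],[0,0,0.0074]]]'
python3 - <<'E'
from h import *
plan(527,-281,120,94.2,1)
f=cam("scene"); crop(f,110,140,200,150,4,"pics/e1.png")
f=cam("top"); crop(f,370,110,160,160,3.7,"pics/e2.png")
print((w2px(f,[[527,-281,90]])-[370,110])*3.7)
E
```

```text
time_s: 24.82
position: [526.1, -279.8, 118.8]
tcp_rot: [0.561, 3.091, 0.001]
time_s: 25.65
position: [526.2, -279.5, 118.9]
tcp_rot: [1.637, 2.681, 0.001]
time_s: 26.48
position: [526.0, -280.0, 118.8]
tcp_rot: [2.139, 2.301, 0.0]
wrist_force: [-0.7, 0.0, -2.9]
finger_gap: 15.9
grip_force: 40.0
t 26.48 pos [ 526.  -280.   118.8] psi 94.16 tilt 0.01 F [-0.7  0.  -2.9] gap 15.9 grip 40.0 q [ 0.67  0.84 -0.46  1.75  0.56  0.68 -0.03]
n 1 shift [-0.001   0.0009 -0.0012] | 1.8 turn [ 0.0001 -0.0001 -0.0007] |deg 0.04
[[304.41241259 416.64623483]]
```

View pics/e1.png

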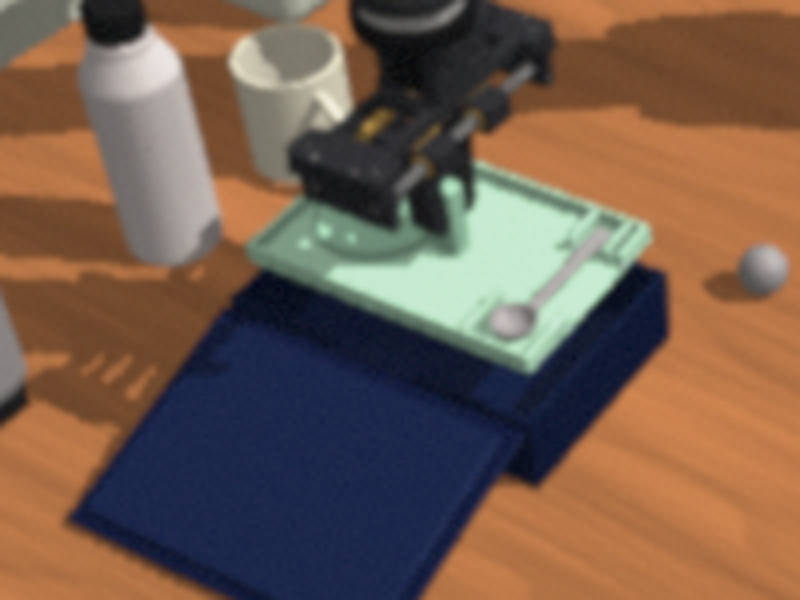

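The crop shows the tray level above the lunchbox with its long sides parallel, the spoon in place (bowl at (515,320), handle end at (600,240)), and the ball hidden behind the gripper. I'll check the ball and centring numerically, after a still call to let things settle.

```bash
python3 -m crank '[[255,[0,0,0],[0,0,0]],[255,[0,0,0],[0,0,0]],[255,[0,0,0],[0,0,0]],[255,[0,0,0],[0,0,0]],[255,[0,0,0],[0,0,0]],[255,[0,0,0],[0,0,0]],[255,[0,0,0],[0,0,0]],[255,[0,0,0],[0,0,0]],[255,[0,0,0],[0,0,0]],[255,[0,0,0],[0,0,0]]]'
python3 - <<'E'
from h import *
for n in("top","scene"):
    f=cam(n); hsv=cv2.cvtColor(f["img"],cv2.COLOR_RGB2HSV).astype(int); H,S,V=hsv[...,0],hsv[...,1],hsv[...,2]
    a=np.radians(-85.84); X=np.array([np.cos(a),np.sin(a),0]); Y=np.array([-X[1],X[0],0])
    C=np.array([526,-280,90.6]); D=C+58*X+[0,0,21]
    p=w2px(f,[D])[0]; print(n,"dish px",p)
    x,y=p.round().astype(int); w=9
    for r in range(y-10,y+11,2): print(" ".join(f"{'m' if 60<H[r,c]<90 and S[r,c]>25 else 'g' if S[r,c]<45 else '.'}{V[r,c]:3d}" for c in range(x-12,x+13,2)))
    if n=="top":
        m=((H>60)&(H<90)&(S>20)); m[:, :380]=0; m[:,520:]=0; m[:120]=0; m[280:]=0
        ys,xs=np.nonzero(m); r=cv2.minAreaRect(px2w(f,np.c_[xs,ys],104.)[:,:2].astype(np.float32)); print("tray rect",r)
E
```

```text
time_s: 27.42
position: [526.0, -280.3, 118.7]
tcp_rot: [2.139, 2.301, -0.0]
wrist_force: [0.1, -0.4, -3.6]
finger_gap: 15.7
grip_force: 40.0
top dish px [479.12866539 220.55418476]
. 92 . 96 . 94 . 90 g 68 g 63 g 62 g 61 g 69 . 90 .105 . 92 . 93
. 94 . 95 . 96 . 92 g 74 g 71 g 64 g 62 g 66 . 93 .103 . 92 . 92
. 97 . 97 . 98 . 97 . 85 g 73 g 65 g 62 g 71 . 98 .100 . 91 . 91
. 99 . 98 . 98 . 95 . 90 g 71 g 63 g 62 g 75 .100 . 97 . 90 . 92
.106 . 99 .100 . 99 . 94 . 83 g 68 g 67 . 87 .101 . 93 . 93 . 92
.112 .100 .101 . 97 . 98 . 93 . 86 . 88 . 95 . 96 . 94 . 92 . 93
.102 .111 .102 . 99 . 97 . 93 . 92 . 94 . 94 . 93 . 92 . 92 . 91
g 75 . 97 .108 .105 . 99 . 95 . 94 . 90 . 90 . 92 . 92 . 90 . 92
g 60 g 67 g 89 .106 .109 .104 . 98 . 94 . 94 . 92 . 91 . 93 . 92
g 63 g 57 g 60 g 72 g 84 . 93 . 98 . 95 . 92 . 93 . 91 . 91 . 92
g 72 g 68 g 64 g 64 g 63 g 65 g 70 g 74 . 88 . 93 . 92 . 92 . 92
tray rect ((526.534423828125, -275.396240234375), (150.49293518066406, 222.86557006835938), 3.7611300945281982)
scene dish px [203.00918647 188.82303672]
g 52 g 52 g 52 g 52 g 53 g 55 g 54 g 54 g 55 g 50 g 51 . 71 . 84
g 45 g 52 g 54 g 58 g 56 g 53 g 57 g 54 g 52 g 48 g 41 g 85 g102
. 26 g 31 g 41 g 58 g 65 g 54 g 64 g 57 g 54 g 50 g 82 g112 g100
g 25 g 26 g 29 g 29 g 36 g 45 g 49 g 53 g 48 g 84 g106 g 92 g 47
g 28 . 25 g 28 g 21 g 25 g 27 g 31 g 41 g 48 g 91 g 76 g 35 g 26
g 31 g 26 g 25 g 27 g 28 g 25 g 30 g 40 g 44 g 69 m 92 g 28 g 28
m 91 m 56 . 27 g 25 g 28 g 27 g 35 g 34 g 40 m 98 m148 g 31 g 29
m143 m131 m104 m 76 g 41 g 33 g 36 g 30 g 35 m102 m152 m 54 g 29
m161 m148 m145 m141 m115 m 82 m 52 . 36 g 34 m 74 m128 m 72 g 28
m219 m159 m144 m151 m143 m136 m128 m109 m 82 m107 m135 m124 m 91
m173 m146 m147 m188 m155 m141 m142 m140 m137 m138 m139 m135 m113
```

```bash
python3 -c "
from bench import ticket
print(ticket.sign_off())"
```

```text
the job is handed in; nothing more can be done
None
```

The job is handed in at about 27 s of the 72 s limit: the spoon lies in its compartment, and the tray is held level about 30 mm above the lunchbox rim, centred and with its long sides parallel; the ball was hidden behind the gripper in both final views, so I last saw it in the dish just after lift-off.

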